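Turn the background plate black side up under the observation shelf

ROBOT

A 6-joint arm with a two-finger parallel gripper is mounted at the origin on the work surface. World frame = base frame: x ahead of the robot, y to its left, z up, the work surface at z = 0. Lengths are in mm, angles in rad, forces in N, time in s.
With the tool pointing down it reaches from about 350 to 925 mm from the base axis. Payload 6.4 kg.
Tool frame: the origin (TCP) lies midway between the tips of the shut fingers; the grasp point (between the pads) lies 19 mm behind it; z points along the fingers, y is the line along which they close (so a half turn about z gives the same grasp; the last joint's range is limited). The gripper opens to 85 mm and grips with 20 to 120 N. Pads are 22 mm wide; open, the fingers measure 114 mm over their backs; the gripper's body (76 mm by 85 mm) begins 54 mm behind the grasp point. The pads swing forward as they close: fully open they stand 13 mm farther back than shut.
Start: joints at [-1.462, 0.245, 1.558, -0, 1.339, -0.174], TCP at [181.384, -624.191, 231.29] pointing down, gripper open.
Joint ranges: [-3.13, 3.13], [-1.02, 2.26], [0.13, 2.54], [-0.95, 4.09], [0.21, 2.88], [-2.74, 2.74]. Speed limits (rad/s): [2.57, 2.57, 3.14, 3.14, 3.14, 3.14].

INTERFACE

Orientations are given as a rotation vector (axis times angle).
In Python, from cell import bot gives the robot as it stands.
- The arm moves only by the shell command python3 -m pendant 'ROWS' [OPENING] [FORCE]. ROWS is JSON, a list of rows, each a list of 4 numbers: the shift along the tool's x, y, z in cm, then the turn about the tool's z in degrees. In form: [[dx, dy, dz, roll], ...]. A call has 1 to 10 rows; each row is the pose to reach, as a shift and turn from the pose commanded when the call began, along the tool's axes at that moment; what a row does not reach only later rows make up. A row lasts 1/10 s, in which the tool goes at most 50 mm and 8.59 degrees, less where a joint would pass 70% of its speed; a pose out of reach is approached as far as the arm can. A call with a gripper value outside its range is refused whole. OPENING is the closure, from -1 (fully open) to 1 (shut), so that 0 is half open, set as the call begins (- or left out, the last holds). The fingers move at their own pace and stop on an object; FORCE is the grip in N (left out, the last holds). Time passes only in rows, so rows that repeat a pose let the fingers close. It gives the time, the measured TCP pose, the force, the opening and the grip force at its end, in the units of the state.
- bot.sense(): the state, without advancing time (a new reading comes with each control period).
- bot.grab_frame(name): name is "scene" or "top" or "wrist"; returns a dict with "img" (480x640x3 uint8, red, green, blue), "mtx" (3x3 intrinsics, pixels), "D" ([k1, k2, p1, p2, k3] as OpenCV has them; the pictures are not rectified), "view" (4x4, takes a point from world to camera coordinates); the wrist camera has in their place "hand_eye" (4x4, takes a point from camera to tool coordinates, whose origin is the TCP and whose axes are the flange's). Camera axes: x right, y down, z forward; pixel columns grow to the right and rows downward; lengths in mm; the calibration is good to about 2 mm. A picture is of the moment at which its call begins: read the wrist's pose just before it. There is no depth.
- bot.hand_in(): hands the job in; it is judged then, once.
The state is a dict: "clock": time; "q": joint angles; "qvel": joint speeds; "effort": joint torques, N m; "tcp_pos": TCP position; "orientation": TCP orientation; "contact_force": force on the tool from outside, world axes, zero at the start; "wrist_torque": the same for the moment, N m; "gripper_width": finger opening in mm; "grasp_force": force on a finger pad.
Only numpy, scipy, OpenCV 4.12 (cv2) and the standard library are available. Lean on these libraries where they do the work, as an engineer would, in place of code of your own. Each camera call takes 0.05 s, during which the arm holds its last target. There are 200 camera calls.

TASK

Under the low observation shelf are two reversible background plates, each turned by a coloured grip that sticks out in front. Turn the plate with the blue grip fully over, like a page, so that it lies flat with its black side up, and let go. Leave the plate with the orange grip and the sea urchin in its glass dish alone.

Things in the scene. Friction and masses are not known exactly. Their poses are not given: they have to be found in the camera images.
- blue_stand: Fixed grey stand of the blue-gripped plate, 180 (x) x 200 (y) x 36 mm, under the shelf. Origin: centre of its underside; x away from the robot, y left, z up. The hinge runs along x through (0,0,45 mm). Shelf above: underside 145 mm, top 159 mm over the bench, stocked, front edge at x = -100 mm, too low for a hand beneath. The orange stand, alike, is 270 mm to its left or right.
- blue_plate (a joint): Hinge q, rad: 0 = plate lies left (+y), white up; pi/2 upright; pi = lies right, black up. Starts 0 to 0.25. Stiff (2 N at the grip), stays where left, stops at 0 and pi. Plate 150 x 78 x 6 mm. Blue sleeve: round, 14 mm thick, 70 mm long, along x; its middle at (-185, 60 cos q, 45 + 60 sin q) mm of the stand. It can turn within the fingers, so the hand may point down throughout.
- orange_grip (a point): Middle of the other plate's orange sleeve, of the same size (14 mm thick, 70 mm long, along x). It lies left of its own stand's hinge, 45 to 60 mm above the bench. To be left alone.
- urchin_dish: Shallow round glass dish, 94 mm across and 18 mm high, with a dark purple spiny sea urchin, about 56 mm high in all. Loose on the bench, to the right of the grips. Origin: centre of its underside. To be left alone.

How it is judged:
By the outcome, as a careful person would: the job done as asked, in the order asked, and still so for the second after the job is handed in, with the robot touching nothing.
It also fails if it takes over 35 s, if anything falls off the work surface, if the arm or the gripper's body presses on something with over 40 N, if the wrist force passes 120 N, or if a joint passes its speed limit or range.

## Working session

There is one attempt and no reset: what is moved stays moved. The work goes in short steps, Python scripts to look and compute and a shell command to move; the robot and the scene stay as the last step left them, time stands still between calls to the robot, and variables do not carry over. Pictures are saved under pics/ and viewed, at most 10 in all, crops included, and the job is handed in when it is done.

```bash
mkdir -p pics; ls; cat > h.py <<'E'
import numpy as np, cv2, pickle
from cell import bot
from scipy.spatial.transform import Rotation as R
def grab(n):
    s=bot.sense(); f=bot.grab_frame(n)
    if n=="wrist":
        T=np.eye(4);T[:3,:3]=R.from_rotvec(s["orientation"]).as_matrix();T[:3,3]=s["tcp_pos"]
        f["view"]=np.linalg.inv(T@np.array(f["hand_eye"]))
    return f
def save(f,p): cv2.imwrite(p,f["img"][:,:,::-1])
def ray(f,px):
    p=cv2.undistortPoints(np.array([[px]],float),np.array(f["mtx"]),np.array(f["D"])).ravel()
    V=np.linalg.inv(np.array(f["view"])); d=V[:3,:3]@[p[0],p[1],1]
    return V[:3,3],d/np.linalg.norm(d)
def plane(f,px,z):
    o,d=ray(f,px); return o+d*(z-o[2])/d[2]
def tri(rs):
    A=0;b=0
    for o,d in rs:
        P=np.eye(3)-np.outer(d,d);A=A+P;b=b+P@o
    x=np.linalg.solve(A,b); return x,[np.linalg.norm((np.eye(3)-np.outer(d,d))@(x-o)) for o,d in rs]
E
python3 - <<'E'
from h import *
s=bot.sense();print(s)
for n in("scene","top"):
    f=grab(n);save(f,f"pics/{n}0.png");pickle.dump(f,open(n+"0.pkl","wb"))
    print(n,np.linalg.inv(np.array(f["view"])).round(2))
E
```

```text
pics
{'clock': 0.0, 'q': array([-1.46210287e+00,  2.45798673e-01,  1.55903043e+00, -1.04005806e-05,
        1.33868590e+00, -1.74116243e-01]), 'qvel': array([-1.65446228e-03,  1.23433880e-03,  1.96365322e-05,  3.22412507e-06,
        9.27803962e-04, -4.89550298e-05]), 'effort': array([-1.66573223e-03, -4.29499555e+01, -3.26140344e+01, -1.97810759e-04,
        5.26621006e-03,  1.56552557e-05]), 'tcp_pos': array([ 181.31689239, -623.61476853,  230.18134504]), 'orientation': array([-3.10833336e+00, -4.42490382e-01, -8.28204883e-05]), 'contact_force': array([ 0.30930909, -0.32637099, -0.35598407]), 'wrist_torque': array([0.03248672, 0.03814236, 0.0235235 ]), 'grasp_force': 0.0, 'gripper_width': 85.46366112283438}
scene [[-1.60000e-01  6.20000e-01 -7.70000e-01  1.46849e+03]
 [ 9.90000e-01  9.00000e-02 -1.40000e-01  1.70500e+01]
 [-1.00000e-02 -7.80000e-01 -6.30000e-01  7.96690e+02]
 [ 0.00000e+00  0.00000e+00  0.00000e+00  1.00000e+00]]
top [[-2.00000e-02 -1.00000e+00  9.00000e-02  4.81180e+02]
 [-1.00000e+00  2.00000e-02  2.00000e-02 -1.51440e+02]
 [-2.00000e-02 -9.00000e-02 -1.00000e+00  1.33226e+03]
 [ 0.00000e+00  0.00000e+00  0.00000e+00  1.00000e+00]]
```

View pics/scene0.png

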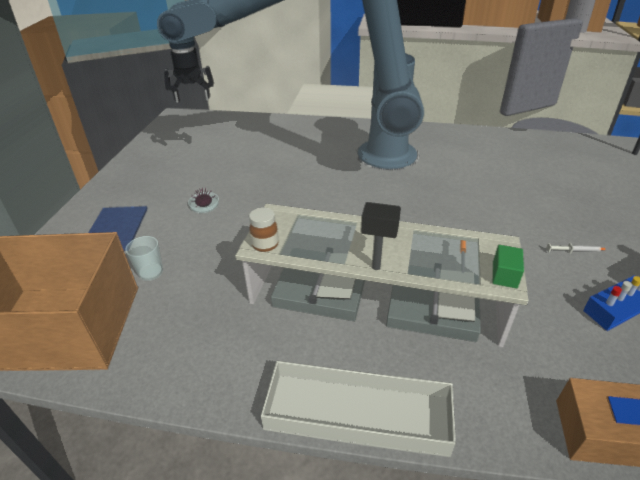

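View pics/top0.png

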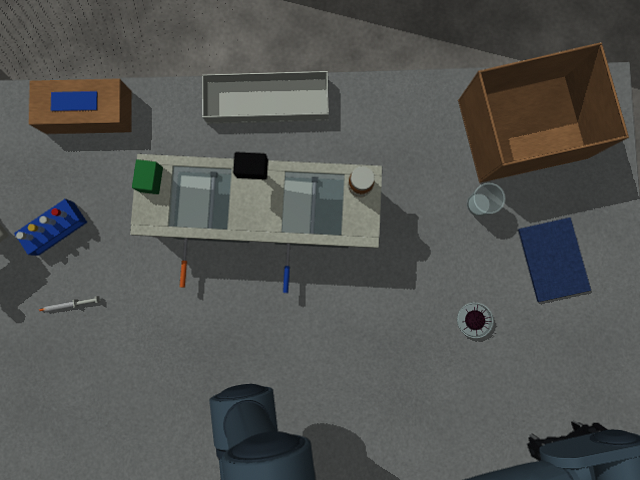

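Top view: blue sleeve near (287,279), orange near (184,274), urchin at (476,320). The scene view has the robot behind the shelf, and the blue grip is hidden by the black object on a post.

```bash
cat >> h.py <<'E'
def mask(f,c):
    h=cv2.cvtColor(f["img"],cv2.COLOR_RGB2HSV)
    lo,hi=((105,140,60),(130,255,255)) if c=="blue" else ((5,150,100),(18,255,255))
    return cv2.inRange(h,lo,hi)
def blobs(f,c,amin=60):
    cs,_=cv2.findContours(mask(f,c),cv2.RETR_EXTERNAL,cv2.CHAIN_APPROX_NONE)
    return [(cv2.minAreaRect(k),cv2.contourArea(k)) for k in cs if cv2.contourArea(k)>amin]
def ends(r):
    b=cv2.boxPoints(r); 
    if np.linalg.norm(b[0]-b[1])>np.linalg.norm(b[1]-b[2]): b=np.roll(b,-1,0)
    return (b[0]+b[1])/2,(b[2]+b[3])/2
E
python3 - <<'E'
from h import *
f=pickle.load(open("top0.pkl","rb"))
for c in("blue","orange"):
    for r,a in blobs(f,c):
        e=ends(r)
        print(c,np.round(r[0]),np.round(r[1]),a,[plane(f,p,50).round(1) for p in (r[0],*e)])
print("urchin",plane(f,(476,320),10).round())
for p in((378,247),(131,235),(381,165),(138,155)):print(plane(f,p,159).round())
s=bot.sense();M=R.from_rotvec(s["orientation"]).as_matrix();print(M.round(3))
E
```

```text
blue [286. 279.] [ 5. 26.] 95.0 [array([520.2, -49.2,  50. ]), array([554.3, -51.5,  50. ]), array([486.4, -47. ,  50. ])]
blue [554. 259.] [77. 53.] 3802.0 [array([ 556.5, -740.8,   50. ]), array([ 653.7, -720.9,   50. ]), array([ 460.8, -760.2,   50. ])]
blue [ 48. 228.] [31. 63.] 1695.5 [array([667.7, 576.6,  50. ]), array([713. , 508.3,  50. ]), array([622.7, 644.2,  50. ])]
blue [ 74. 101.] [18. 45.] 774.5 [array([1012.8,  517.3,   50. ]), array([1011.5,  456.5,   50. ]), array([1014.1,  578. ,   50. ])]
orange [182. 274.] [ 4. 25.] 67.5 [array([540.3, 221.5,  50. ]), array([573.2, 218.6,  50. ]), array([507.5, 224.3,  50. ])]
urchin [ 403. -546.   10.]
[ 589. -279.  159.]
[631. 314. 159.]
[ 788. -293.  159.]
[828. 300. 159.]
[[ 0.96   0.279 -0.   ]
 [ 0.279 -0.96   0.002]
 [ 0.    -0.002 -1.   ]]
```

```bash
python3 -m pendant '[[1.5,-1.6,0,0],[4.5,-4.8,0,2],[7.5,-8,0,4],[10.5,-11.2,0,6],[13.5,-14.4,0,8],[16.5,-17.6,0,10],[19.5,-20.8,0,12],[22.5,-24,0,14],[25.5,-27.2,0,16],[28.5,-30.4,0,18]]' -1; python3 - <<'E'
from h import *
s=bot.sense();print(s["q"].round(2),R.from_rotvec(s["orientation"]).as_matrix().round(3))
E
```

```text
clock: 1.1
tcp_pos: [370.5, -250.9, 231.0]
orientation: [-3.141, 0.052, 0.0]
contact_force: [0.5, -0.6, 0.2]
gripper_width: 85.9
grasp_force: 0.0
[-0.85 -0.25  2.06  0.    1.34  0.75] [[ 0.999 -0.033 -0.   ]
 [-0.033 -0.999  0.   ]
 [-0.    -0.    -1.   ]]
```

```bash
python3 -m pendant '[[1.4,-4,0,1],[2.8,-8,0,2],[4.2,-12,0,2],[5.6,-16,0,2],[6.8,-19,0,2],[7.4,-20.5,0,2],[7.4,-20.5,0,2]]'; python3 - <<'E'
from h import *
f=grab("wrist");save(f,"pics/w1.png");pickle.dump(f,open("w1.pkl","wb"))
print(np.linalg.inv(f["view"]).round(2))
for c in("blue","orange"):
    for r,a in blobs(f,c): print(c,r,a,[plane(f,p,50).round(1) for p in (r[0],*ends(r))])
E
```

```text
clock: 1.8
tcp_pos: [450.7, -48.4, 230.9]
orientation: [-3.14, 0.098, 0.001]
contact_force: [-0.5, -0.7, -0.5]
gripper_width: 85.4
grasp_force: 0.0
[[-6.0000e-02 -9.5000e-01 -3.0000e-01  5.2747e+02]
 [-1.0000e+00  6.0000e-02  2.0000e-02 -5.2720e+01]
 [ 0.0000e+00  3.0000e-01 -9.5000e-01  3.7277e+02]
 [ 0.0000e+00  0.0000e+00  0.0000e+00  1.0000e+00]]
blue ((321.0, 133.5), (81.0, 14.0), 90.0) 1094.5 [array([520.5, -50.3,  50. ]), array([554.7, -52.4,  50. ]), array([484.3, -48. ,  50. ])]
orange ((32.0405387878418, 135.2432403564453), (77.1031265258789, 12.494322776794434), 80.53767395019531) 833.5 [array([540.5, 221.3,  50. ]), array([574.7, 218.5,  50. ]), array([504.7, 224.9,  50. ])]
```

View pics/w1.png

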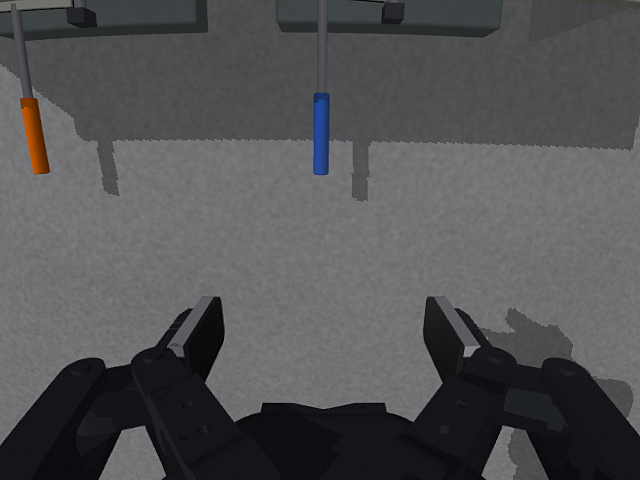

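Wrist picture: blue sleeve spans (321,94)–(321,174), orange around (32,135); dark hinge brackets at about (393,12) and (81,16) on the stands' front edges.

```bash
python3 - <<'E'
from h import *
f=pickle.load(open("w1.pkl","rb"));t=pickle.load(open("top0.pkl","rb"))
rb=blobs(f,"blue")[0][0]; tb=[b for b in blobs(t,"blue") if abs(b[0][0][0]-286)<5][0][0]
for a,b in ((rb[0],tb[0]),*zip(ends(rb),ends(tb))): print("sleeve",*tri([ray(f,a),ray(t,b)]))
for z in(36,45,50):print(z,plane(f,(393,12),z).round(1),plane(f,(81,16),z).round(1), [plane(f,p,36).round(1) for p in((277,26),(501,29),(208,27))])
E
```

```text
sleeve [520.32884535 -50.09716307  57.78862193] [np.float64(0.40197718503053387), np.float64(0.40197718503061924)]
sleeve [553.62890744 -52.46861315  62.22017634] [np.float64(0.06181371969043012), np.float64(0.061813719690663745)]
sleeve [486.33497325 -48.19069741  64.96484943] [np.float64(0.015349732910072729), np.float64(0.01534973290997581)]
36 [ 619.5 -118.9   36. ] [639.7 157.9  36. ] [array([614.1, -17.7,  36. ]), array([ 602.6, -215.5,   36. ]), array([618.2,  43. ,  36. ])]
45 [ 617.  -117.2   45. ] [636.7 152.3  45. ] [array([614.1, -17.7,  36. ]), array([ 602.6, -215.5,   36. ]), array([618.2,  43. ,  36. ])]
50 [ 615.6 -116.2   50. ] [635.  149.2  50. ] [array([614.1, -17.7,  36. ]), array([ 602.6, -215.5,   36. ]), array([618.2,  43. ,  36. ])]
```

```bash
python3 -m pendant '[[2,-0.1,0,0],[4,-0.2,1,0],[6.1,-0.2,3,0],[6.1,-0.2,5,0],[6.1,-0.2,6,0],[6.1,-0.2,6,0]]'; python3 - <<'E'
from h import *
f=grab("wrist");save(f,"pics/w2.png");pickle.dump(f,open("w2.pkl","wb"))
g=pickle.load(open("w1.pkl","rb"))
rg=blobs(g,"blue")[0][0]
for r,a in blobs(f,"blue"):
    print(r,a)
    print("c",tri([ray(f,r[0]),ray(g,rg[0])]))
    for e in ends(r): print(e,[ (tri([ray(f,e),ray(g,k)])) for k in ends(rg)])
E
```

```text
clock: 2.45
tcp_pos: [510.1, -52.7, 169.4]
orientation: [-3.139, 0.106, 0.006]
contact_force: [-0.0, 0.1, -0.2]
gripper_width: 85.5
grasp_force: 0.0
((319.5, 216.5), (91.0, 17.0), 90.0) 1433.5
c (array([520.64499388, -50.18023368,  56.74155083]), [np.float64(0.1449510372821002), np.float64(0.14495103728211395)])
[319.5 171. ] [(array([554.36876434, -52.3977883 ,  54.1943422 ]), [np.float64(0.043278820434496), np.float64(0.04327882043449699)]), (array([1367.7034681 , -161.47575792, 6538.12226407]), [np.float64(24.47238033741911), np.float64(24.472380337418862)])]
[319.5 262. ] [(array([542.04570844, -52.81364387, 199.89237017]), [np.float64(0.2455846416753395), np.float64(0.24558464167530955)]), (array([485.99038322, -47.920035  ,  62.17262622]), [np.float64(0.24444729992241923), np.float64(0.24444729992242875)])]
```

View pics/w2.png

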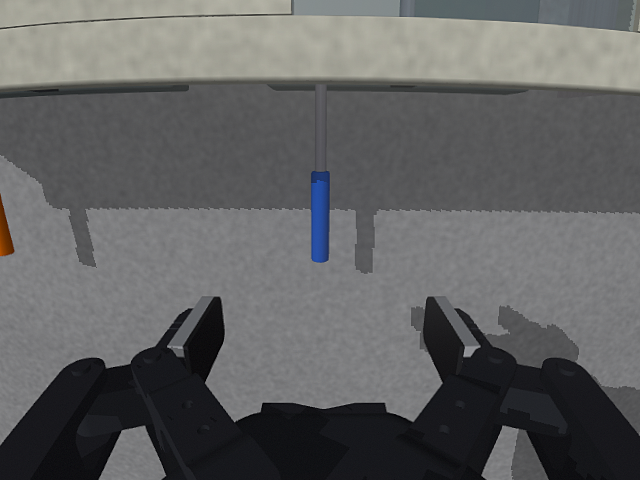

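Blue sleeve at (320,216); two wrist views put it at (520.6, −50.2, ~56), i.e. q≈0.19, consistent with the hinge and stand. I'll descend slightly short of the middle, away from the shelf.

```bash
python3 -m pendant '[[-0.5,-0.3,1.5,0],[-1,-0.3,4,0],[-1,-0.3,7,0],[-1,-0.3,9.5,0],[-1,-0.3,11.5,0],[-1,-0.3,12.7,0],[-1,-0.3,13.2,0],[-1,-0.3,13.2,0]]' && python3 -m pendant '[[0,0,0,0],[0,0,0,0],[0,0,0,0],[0,0,0,0],[0,0,0,0],[0,0,0,0],[0,0,0,0],[0,0,0,0]]' 1 30
python3 - <<'E'
from h import *
f=grab("wrist");save(f,"pics/w3.png");print(bot.sense()["orientation"])
E
```

```text
clock: 3.3
tcp_pos: [501.8, -48.5, 39.3]
orientation: [-3.14, 0.104, 0.0]
contact_force: [0.0, -0.3, -0.2]
gripper_width: 86.0
grasp_force: 0.0
clock: 4.1
tcp_pos: [502.0, -49.0, 39.4]
orientation: [3.139, -0.104, 0.001]
contact_force: [-0.0, -4.8, 0.5]
gripper_width: 12.9
grasp_force: 29.7
[ 3.13904027e+00 -1.04039121e-01  5.95998324e-04]
```

View pics/w3.png

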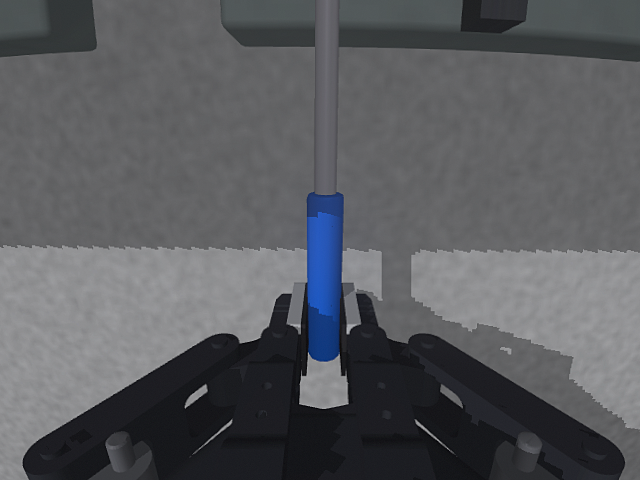

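Fingers hold the blue sleeve at (325,300). Now the first half of the arc.

```bash
python3 -m pendant '[[0,0.09,-0.42,0],[0,0.25,-0.92,0],[0,0.69,-1.87,0],[0,1.29,-2.73,0],[0,2.03,-3.47,0],[0,2.89,-4.07,0],[0,3.84,-4.51,0],[0,4.85,-4.78,0],[0,5.89,-4.87,0],[0,5.89,-4.87,0]]'
```

```text
clock: 5.15
tcp_pos: [498.0, -106.5, 90.5]
orientation: [-3.137, 0.105, 0.003]
contact_force: [-10.2, 4.2, 21.4]
gripper_width: 12.5
grasp_force: 32.6
```

```bash
python3 -m pendant '[[0,0,-0.3,0],[0,1.04,-0.2,0],[0,2.05,0.06,0],[0,3,0.5,0],[0,3.86,1.1,0],[0,4.6,1.84,0],[0,5.2,2.7,0],[0,5.64,3.65,0],[0,5.91,4.66,0],[0,6,5.7,0]]'
```

```text
clock: 6.15
tcp_pos: [493.9, -167.7, 31.1]
orientation: [3.139, -0.104, -0.001]
contact_force: [-4.4, -2.8, 5.4]
gripper_width: 12.9
grasp_force: 36.0
```

```bash
python3 -m pendant '[[0,0,0.1,0],[0,0,0.2,0],[0,0,0.2,0]]'; python3 - <<'E'
from h import *
f=grab("wrist");save(f,"pics/w4.png");print(bot.sense()["contact_force"])
E
```

```text
clock: 6.45
tcp_pos: [493.8, -167.8, 29.4]
orientation: [3.139, -0.104, -0.001]
contact_force: [-3.4, -4.2, 3.1]
gripper_width: 12.9
grasp_force: 35.9
[-3.52656921 -3.60128149  2.1465593 ]
```

View pics/w4.png

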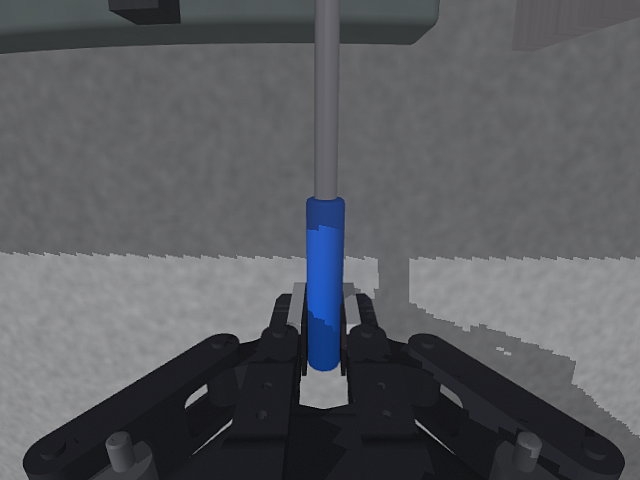

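The plate is over to the right, sleeve still held at (325,290). No stop force yet, so I press down gently.

```bash
python3 -m pendant '[[0,0,0.1,0],[0,0,0.2,0],[0,0,0.3,0],[0,0,0.3,0]]'
```

```text
clock: 6.9
tcp_pos: [493.8, -167.9, 26.7]
orientation: [3.139, -0.104, -0.001]
contact_force: [-5.2, -5.4, 4.5]
gripper_width: 12.6
grasp_force: 36.3
```

```bash
python3 -m pendant '[[0,0,0.1,0],[0,0,0.2,0],[0,0,0.3,0],[0,0,0.3,0]]'
```

```text
clock: 7.3
tcp_pos: [493.8, -168.0, 23.9]
orientation: [3.139, -0.104, -0.001]
contact_force: [-5.8, -4.4, 7.9]
gripper_width: 12.7
grasp_force: 36.8
```

```bash
python3 -m pendant '[[0,0,0.1,0],[0,0,0.2,0],[0,0,0.3,0],[0,0,0.3,0]]';python3 - <<'E'
from h import *
for p in("pics/w3.png","pics/w4.png"): print([b for b in blobs({"img":cv2.imread(p)[:,:,::-1].copy()},"blue")])
f=grab("wrist");save(f,"pics/w5.png");b=blobs(f,"blue");print(b)
print([plane(f,e,45).round(1) for e in ends(b[0][0])])
E
```

```text
clock: 7.7
tcp_pos: [494.0, -168.2, 23.0]
orientation: [3.139, -0.102, -0.004]
contact_force: [-14.5, -0.9, 26.0]
gripper_width: 12.7
grasp_force: 38.7
[(((324.5, 276.0), (168.0, 35.0), 90.0), 5369.0)]
[(((325.0, 283.5), (173.0, 38.0), 90.0), 5718.5)]
[(((324.5, 285.5), (175.0, 37.0), 90.0), 5826.5)]
[array([ 546.3, -171.5,   45. ]), array([ 472.4, -166.9,   45. ])]
```

Stop reached (26 N up, height consistent). Release and rise.

```bash
python3 -m pendant '[[0,0,0,0],[0,0,0,0],[0,0,0,0],[0,0,0,0],[0,0,0,0],[0,0,0,0],[0,0,0,0]]' -1 && python3 -m pendant '[[0,0,-1,0],[0,0,-3,0],[-1,0,-6,0],[-3,0,-9.5,0],[-5,0,-13,0],[-7,0,-16.5,0],[-8,0,-19,0],[-8,0,-20,0],[-8,0,-20,0]]'
python3 - <<'E'
from h import *
f=grab("wrist");save(f,"pics/w6.png");b=blobs(f,"blue");t=grab("top");save(t,"pics/top6.png");s=grab("scene")
tb=[x for x in blobs(t,"blue") if 200<x[0][0][0]<400]
print(b,tb)
print("sleeve@45",plane(f,b[0][0][0],45).round(1),plane(t,tb[0][0][0],45).round(1),tri([ray(f,b[0][0][0]),ray(t,tb[0][0][0])]))
u=cv2.resize(s["img"][190:350,230:540],None,fx=2.5,fy=2.5)
cv2.imwrite("pics/s6.png",u[:,:,::-1])
E
```

```text
clock: 8.45
tcp_pos: [494.0, -167.1, 19.9]
orientation: [-3.14, 0.104, 0.0]
contact_force: [0.1, -0.5, 0.5]
gripper_width: 85.5
grasp_force: 0.0
clock: 9.35
tcp_pos: [415.1, -162.5, 221.8]
orientation: [3.138, -0.104, 0.006]
contact_force: [-0.7, 0.6, -0.7]
gripper_width: 85.6
grasp_force: 0.0
[(((323.4999694824219, 101.99999237060547), (83.99998474121094, 14.999998092651367), 90.0), 1212.0)] [(((331.77691650390625, 281.515380859375), (4.714951515197754, 25.238859176635742), 3.1798300743103027), 94.5)]
sleeve@45 [ 512.  -169.1   45. ] [ 511.3 -168.9   45. ] (array([ 510.96706879, -168.79313424,   60.58072902]), [np.float64(0.14908590866057028), np.float64(0.14908590866062327)])
```

View pics/s6.png

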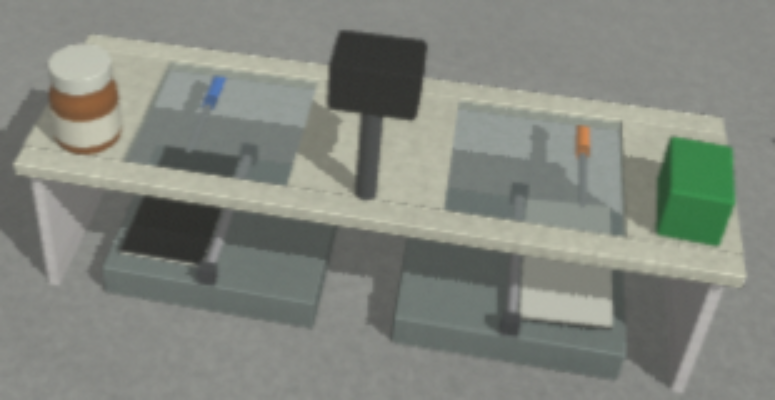

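View pics/w6.png

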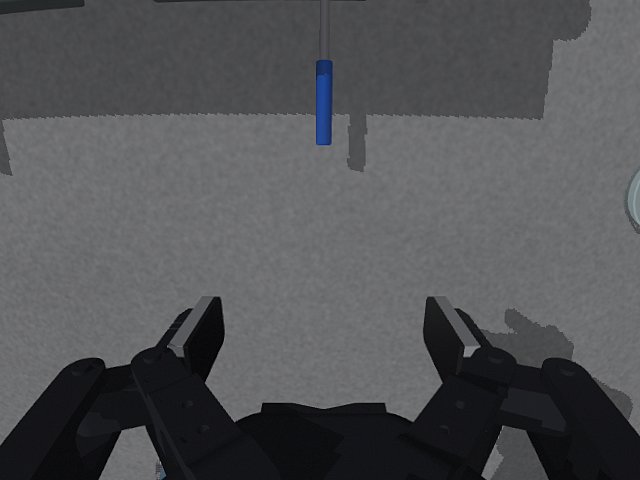

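Scene crop: black side up at left (180,205), orange plate still white up. Wrist: blue sleeve free at (324,102). I'll check its height with a second wrist view.

```bash
python3 - <<'E'
from h import *
pickle.dump(grab("wrist"),open("w6.pkl","wb"))
E
python3 -m pendant '[[2,-3,0,0],[4,-6,0,0],[6,-9,0,0],[7,-11,0,0],[7,-12,0,0],[7,-12,0,0],[7,-12,0,0]]'
python3 - <<'E'
from h import *
g=pickle.load(open("w6.pkl","rb"));f=grab("wrist")
a=blobs(g,"blue")[0][0];b=max(blobs(f,"blue"),key=lambda x:x[1])[0];print(a,b)
print(tri([ray(g,a[0]),ray(f,b[0])]))
A=sorted(map(tuple,ends(a)),key=lambda p:p[1]);B=sorted(map(tuple,ends(b)),key=lambda p:p[1])
for p,q in zip(A,B):print(tri([ray(g,p),ray(f,q)])[0])
t=grab("top");print([(x[0],plane(t,x[0][0],50)) for x in blobs(t,"orange")])
E
```

```text
clock: 10.25
tcp_pos: [491.3, -47.1, 219.2]
orientation: [-3.14, 0.104, 0.002]
contact_force: [-0.7, -0.7, -1.0]
gripper_width: 85.7
grasp_force: 0.0
((325.4999694824219, 98.49999237060547), (14.999998092651367, 84.99998474121094), 0.0) ((454.8061828613281, 181.37144470214844), (15.357355117797852, 76.49614715576172), 6.146625518798828)
(array([ 511.8757479 , -168.90946011,   45.92481401]), [np.float64(0.30336363548831696), np.float64(0.3033636354883169)])
[ 545.58365826 -171.16462691   45.9325277 ]
[ 476.39021285 -166.49768696   46.60123935]
[(((182.36065673828125, 273.5328063964844), (3.8930366039276123, 25.259469985961914), 5.19442892074585), array([540.26729768, 221.33516899,  50.        ]))]
```

Sleeve height is 46 mm (45 expected at q = π), so the plate lies flat. The orange grip is unmoved.

```bash
python3 -c "
from cell import bot
print(bot.hand_in())"
```

```text
the job is handed in; nothing more can be done
None
```

The blue-gripped plate is turned fully over, lying flat with its black side up and released; I never touched the orange-gripped plate or the urchin dish, and I handed the job in at about 10 s.

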